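# Isolate the test cage, release its gate and hold it wide

### The job

Make the bench test cage safe and open it: flip the isolator's red handle over from on to off, then squeeze the ears of the red catch fully together, then those of the blue catch, and swing the gate by its yellow post past its sprung detent until it stands wide, at least 65 degrees open. Finish while still holding the gate there against its spring - do not let go - and leave the other things on the bench and on the cage as they are.

Things in the scene. Friction and masses are not known exactly. Their poses are not given: they have to be found in the camera images.
- isolator_tip (a point): centre of the red cross bar (54 mm long, 14 mm thick) at the free end of the isolator's 10 mm steel handle. On: it leans 45 mm from the middle to -x of the isolator (towards the robot, over a red mark); off: 45 mm to +x (over a green mark). It is 104 mm above the table at both ends of its swing, 118 mm half-way
- isolator: the isolator: grey box 90 (x) x 60 (y) x 28 mm fixed to the table right of the cage; origin at the centre of its underside, x axis pointing from on to off. The handle pivots about the isolator's y, 38 mm above the origin
- isolator_handle (a joint): angle of the isolator's handle, rad: 0 = on (start), 0.6 = upright, 1.2 = off, with stops at 0 and 1.2. Over-centre spring, about 1.5 N at the bar: push it past upright and it snaps over and stays
- cage: benchtop test cage, clear panels in an aluminium frame, 220 (x) x 300 (y) x 140 mm high, fixed; origin at the centre of its underside. Its -x side, towards the robot, is closed by the gate; the gate's middle plane lies 105 mm in front of the origin. All four ears of the two catches must be pushed in before the gate is free
- red_catch_mid (a point): point midway between the two red ears, 168 mm above the table (28 above the cage's roof), 25 mm behind the gate; axes as the cage's. Ears: side by side along y, each 10 (y) x 18 (x) mm, 147 to 183 mm above the table; 60 mm over their outer faces when out, 36 when both fully in. The catches are 110 mm apart along y; which is nearer the hinge varies. Hooks in front reach 161 mm height
- red_catch_left (a joint): how far the red catch's +y ear is pushed in towards the middle, m: 0 = out (latched; starts within 0.002 of it), 0.012 = fully in; it frees the gate beyond 0.006 and stays where it is pushed (friction about 3 N)
- red_catch_right (a joint): how far the red catch's -y ear is pushed in towards the middle, m: 0 = out (latched; starts within 0.002 of it), 0.012 = fully in; it frees the gate beyond 0.006 and stays where it is pushed (friction about 3 N)
- blue_catch_mid (a point): point midway between the two blue ears, 168 mm above the table (28 above the cage's roof), 25 mm behind the gate; axes as the cage's. Ears: side by side along y, each 10 (y) x 18 (x) mm, 147 to 183 mm above the table; 60 mm over their outer faces when out, 36 when both fully in. The catches are 110 mm apart along y; which is nearer the hinge varies. Hooks in front reach 161 mm height
- blue_catch_left (a joint): how far the blue catch's +y ear is pushed in towards the middle, m: 0 = out (latched; starts within 0.002 of it), 0.012 = fully in; it frees the gate beyond 0.006 and stays where it is pushed (friction about 3 N)
- blue_catch_right (a joint): how far the blue catch's -y ear is pushed in towards the middle, m: 0 = out (latched; starts within 0.002 of it), 0.012 = fully in; it frees the gate beyond 0.006 and stays where it is pushed (friction about 3 N)
- yellow_pull: the yellow pull of the gate: an upright post that turns freely about its own axis on a steel bracket (120 to 132 mm above the table) of the gate; origin on the post's axis at table level
- gate_post (a point): point on the axis of the yellow upright post, 195 mm above the table. The post is 18 mm in diameter and rises from 132 to 215 mm above the table; it stands 50 mm in front of the gate's middle plane, 205 mm from the hinge along the gate
- gate_hinge (a point): point on the gate's upright hinge axis (near the cage's +y front corner), 195 mm above the table, as high as point gate_post; its axes are the cage's and do not turn with the gate
- gate (a joint): gate angle, rad: 0 = closed; grows as its free (-y) end swings towards the robot (clockwise from above), stop at 1.4. Gate 240 x 12 mm, top 136 mm high, keepers on it to 153. A sprung detent must be pulled over between about 0.3 and 0.7 rad (about 5 N at the post); a closing spring (0.35 N m/rad, 2 N at the post when wide) pulls all the time: let go, it falls back to the detent
- multimeter: orange multimeter 150 x 80 x 35 mm lying on the table left of the cage; bystander, leave alone; origin at its underside
- solder_reel: steel reel, 60 mm diameter, 32 mm high, standing on the rear part of the cage's roof; bystander, leave alone; origin at its underside
- spray_can: can 52 mm diameter, 160 mm high, left of the cage; bystander, leave alone; origin at its underside
- screw_tray: grey tray 90 x 120 x 30 mm, right of the cage; bystander, leave alone; origin at its underside
- screwdriver: screwdriver lying at the right; bystander, leave alone; origin at its underside
- spanner: spanner lying at the left; bystander, leave alone; origin at its underside
- pen_mug: blue mug 76 mm diameter, 90 mm high, at the right; bystander, leave alone; origin at its underside

How it is judged:
By the outcome, as a careful person would: the job done as asked, in the order asked, and still so for the second after the job is handed in, while the arm keeps its last pose, push and grip.
It also fails if it takes over 72 s, if anything falls off the work surface, if the arm or the gripper's body presses on something with over 40 N, if the wrist force passes 120 N, or if a joint passes its speed limit or range.

### The arm

A 6-joint arm with a two-finger parallel gripper is mounted at the origin on the work surface. World frame = base frame: x ahead of the robot, y to its left, z up, the work surface at z = 0. Lengths are in m, angles in rad, forces in N, time in s.
With the tool pointing down it reaches from about 0.3 to 0.875 m from the base axis. Payload 6.4 kg.
Tool frame: the origin (TCP) lies on the mounting face of the last link; the fingertips stand 166 mm ahead of it and the grasp point (between the pads) lies 147 mm ahead of it; z points along the fingers, y is the line along which they close (so a half turn about z gives the same grasp; the last joint's range is limited). The gripper opens to 88 mm and grips with 3 to 60 N. Pads are 18 mm wide; open, the fingers measure 123 mm over their backs; the gripper's body (75 mm by 187 mm) begins 45 mm behind the grasp point.
Start: joints at [0.941, 0.181, 1.607, -0, 1.354, -0.206], TCP at [0.236, 0.524, 0.405] pointing down, gripper open.
Joint ranges: [-2.99, 2.99], [-0.89, 2.07], [0.3, 2.58], [-1.14, 4.28], [0, 2.63], [-3.12, 3.12]. Speed limits (rad/s): [2.57, 2.57, 3.01, 3.14, 3.14, 3.14].

### API

Orientations are given as a rotation vector (axis times angle).
In Python, from plant import * gives the robot as it stands. Calls block until the motion is done:
- movep(position, orientation): joint-space move of the TCP to a pose.
- move_linear(position, attitude=None, vel=0.15, guard=None): straight line of the TCP; attitude=None keeps the orientation; vel is the mean speed in m/s. With guard (N) it stops when the force on the tool has changed by that much, and returns True; else False.
- set_joints(angles): joint-space move.
- gripper_open() and clamp(grip_force=None): open the fingers fully, or close them until they stop; grip_force is the grip in N (None keeps the last).
- sleep(seconds).
- ik(position, orientation): joint angles nearest the present ones, or None.
- read_state(): the state.
- grab_frame(name): name is "side" or "top" or "wrist"; returns the picture (420x560x3 uint8, red, green, blue); there is no depth.
- camera_info(name): a dict with "fov_y" (degrees; the focal length in pixels is half the picture's height over the tangent of half this angle, whatever the lens; pixels are square), "cx", "cy" (the principal point, pixels), "T" (4x4, takes a point from camera to world coordinates). Camera axes: x right, y up, looking along -z (the intrinsics and any distortion apply to the point x, -y, -z); pixel columns grow to the right and rows downward; lengths in m; the calibration is good to about 2 mm. The wrist camera is an equidistant fisheye: a pixel r from the principal point sees the ray r / f radians off the axis. A picture is of the moment at which its call begins: read the wrist's pose just before it. camera_info takes no time and is no camera call; for the wrist camera it gives the pose at the moment of the call.
A pose or a line that the arm cannot do raises PlanningError and nothing moves.
- hand_in(): hands the job in; it is judged then, once.
The state is a dict: "clock": time; "q": joint angles; "joint_vel": joint speeds; "effort": joint torques, N m; "ee_pos": TCP position; "orientation": TCP orientation; "ft_force": force on the tool from outside, world axes, zero at the start; "ft_torque": the same for the moment, N m; "gripper_width": finger opening in m; "gripper_force": force on a finger pad.
Only numpy, scipy, OpenCV 4.12 (cv2) and the standard library are available. Lean on these libraries where they do the work, as an engineer would, in place of code of your own. Each camera call takes 0.05 s, during which the arm holds its last target. There are 200 camera calls.

## Working session

There is one attempt and no reset: what is moved stays moved. The work goes in short steps, each a Python script; the robot and the scene stay as the last script left them, time stands still between calls to the robot, and variables do not carry over. Pictures are saved under pics/ and viewed, at most 10 in all, crops included, and the job is handed in when it is done.

```bash
mkdir -p pics; ls
python3 - <<'E'
from plant import *
import cv2
for n in ["side","top"]:
    f=grab_frame(n); cv2.imwrite(f"pics/{n}0.png",f[:,:,::-1]); 
    c=camera_info(n); print(n,{k:(v if k!="T" else v.round(4).tolist()) for k,v in c.items()})
s=read_state(); print(s)
E
```

```text
pics
side {'fov_y': 46.32840501152418, 'cx': 284.28079745781974, 'cy': 206.3323684373124, 'T': [[-0.9839, 0.1343, -0.1182, 0.3954], [-0.1784, -0.6877, 0.7038, 0.9714], [0.0132, 0.7135, 0.7005, 1.1291], [0.0, 0.0, 0.0, 1.0]]}
top {'fov_y': 42.18621225447633, 'cx': 281.0685645310108, 'cy': 209.32999754319837, 'T': [[0.0065, 0.9826, -0.1858, 0.2983], [-1.0, 0.0051, -0.0078, -0.0338], [-0.0067, 0.1858, 0.9826, 1.548], [0.0, 0.0, 0.0, 1.0]]}
{'clock': 0.1, 'q': array([ 9.40669308e-01,  1.81444467e-01,  1.60788749e+00, -9.43613784e-06,
        1.35379515e+00, -2.06274902e-01]), 'joint_vel': array([-0.00012265, -0.00282882, -0.00192601,  0.0002602 , -0.00023506,
       -0.00087427]), 'effort': array([ 1.38799100e-03, -4.34819162e+01, -3.42695618e+01,  7.04733934e-02,
        3.39922635e-02, -4.07931395e-06]), 'ee_pos': array([0.23632122, 0.52394805, 0.40392248]), 'orientation': array([-6.60680228e-01, -3.07070659e+00,  2.20803933e-03]), 'ft_force': array([-0.0569345 , -0.66420218,  0.99633471]), 'ft_torque': array([-0.02946596,  0.02740179,  0.03033729]), 'gripper_force': 0.0, 'gripper_width': 0.0880301244297551}
```

View pics/side0.png

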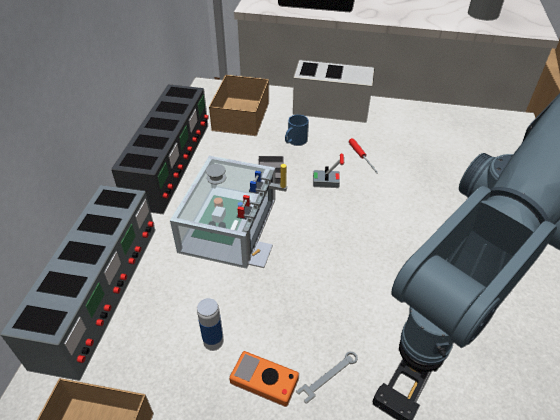

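View pics/top0.png

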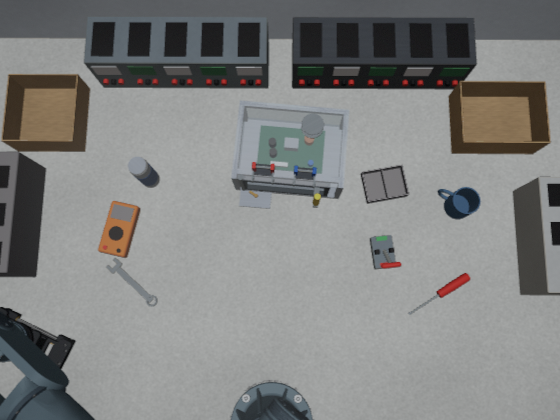

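The side view shows the isolator at about (327,180), the post at (283,175), and the red and blue catches at (245,205) and (256,180). In the top view the isolator is at (383,252) with its bar at (391,265). The red catch is at (263,168), the blue at (305,172) and the post at (316,199).

```bash
cat > h.py <<'E'
from plant import *
import cv2, numpy as np
from scipy.spatial.transform import Rotation as R
def ray(c,px):
    f=210/np.tan(np.radians(c["fov_y"])/2)
    d=np.array([(px[0]-c["cx"])/f,-(px[1]-c["cy"])/f,-1.])
    return c["T"][:3,3],c["T"][:3,:3]@d
def onz(c,px,z):
    o,d=ray(c,px); return o+d*(z-o[2])/d[2]
def tri(cs,pxs):
    A=np.zeros((3,3));b=np.zeros(3)
    for c,p in zip(cs,pxs):
        o,d=ray(c,p);d=d/np.linalg.norm(d);M=np.eye(3)-np.outer(d,d);A+=M;b+=M@o
    return np.linalg.solve(A,b)
def blobs(img,col,amin=8):
    h=cv2.cvtColor(img,cv2.COLOR_RGB2HSV)
    m={"red":lambda:cv2.inRange(h,(0,150,70),(6,255,255))|cv2.inRange(h,(174,150,70),(180,255,255)),
       "blue":lambda:cv2.inRange(h,(105,150,40),(125,255,255)),
       "yellow":lambda:cv2.inRange(h,(22,140,80),(34,255,255)),
       "green":lambda:cv2.inRange(h,(50,130,60),(75,255,255))}[col]()
    n,_,s,c=cv2.connectedComponentsWithStats(m)
    return [(c[i].round(1).tolist(),s[i].tolist()) for i in range(1,n) if s[i][4]>=amin]
E
python3 - <<'E'
from h import *
for n,(x0,y0,x1,y1) in {"top":(220,90,420,290),"side":(165,130,365,280)}.items():
    f=cv2.imread(f"pics/{n}0.png")[:,:,::-1].copy()
    cv2.imwrite(f"pics/{n}crop.png",cv2.resize(f[y0:y1,x0:x1],None,fx=(3 if n=="top" else 4),fy=(3 if n=="top" else 4),interpolation=cv2.INTER_CUBIC)[:,:,::-1])
    for col in ["red","blue","yellow","green"]:
        for c,s in blobs(f,col):
            if x0<c[0]<x1 and y0<c[1]<y1: print(n,col,c,s)
E
```

```text
top red [253.6, 165.3] [252, 162, 4, 7, 17]
top red [272.0, 167.0] [271, 164, 3, 8, 21]
top red [389.8, 264.5] [381, 262, 20, 6, 86]
top blue [295.6, 169.3] [294, 166, 4, 9, 19]
top blue [313.7, 171.3] [312, 168, 4, 8, 23]
top yellow [317.3, 196.4] [314, 194, 7, 6, 17]
top yellow [316.0, 202.5] [314, 201, 5, 4, 8]
side red [198.1, 131.8] [196, 130, 5, 5, 19]
side red [194.2, 138.9] [192, 137, 5, 5, 20]
side red [356.3, 147.2] [349, 139, 16, 19, 122]
side red [189.2, 148.0] [187, 146, 5, 5, 23]
side red [185.2, 156.0] [183, 154, 5, 5, 23]
side red [341.1, 158.5] [340, 154, 4, 10, 30]
side red [180.0, 166.1] [177, 164, 6, 5, 23]
side red [175.6, 174.5] [173, 172, 6, 6, 28]
side red [336.9, 175.8] [336, 173, 3, 6, 16]
side red [169.7, 185.8] [167, 183, 6, 6, 26]
side red [246.4, 199.6] [243, 195, 7, 11, 39]
side red [240.4, 211.8] [238, 207, 6, 11, 61]
side blue [257.8, 175.0] [255, 171, 6, 11, 36]
side blue [252.4, 186.1] [250, 181, 6, 11, 57]
side yellow [282.7, 174.8] [281, 164, 5, 24, 100]
side green [315.1, 174.9] [314, 173, 3, 5, 14]
```

View pics/topcrop.png

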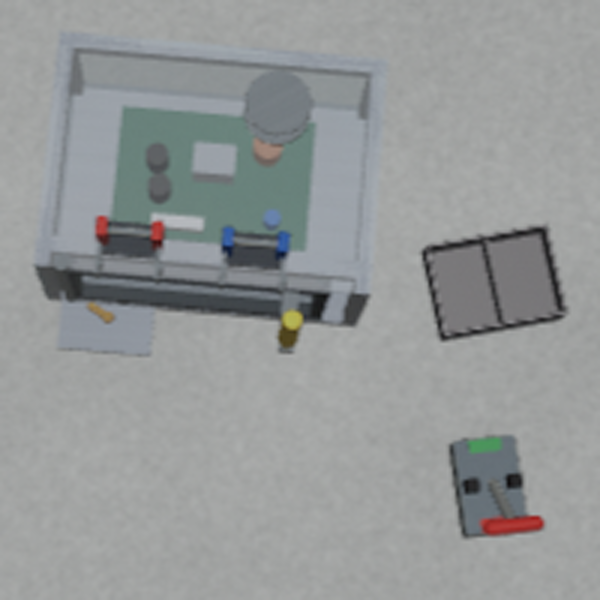

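View pics/sidecrop.png

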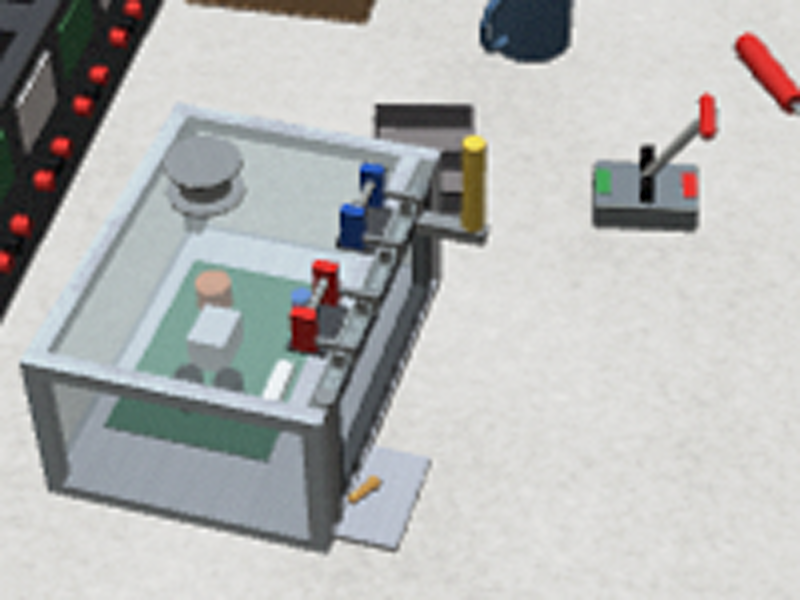

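The crops show the ears clearly: red on the hinge (+y) side, blue on the post side. The green and red marks on the isolator and the handle leaning to the robot are visible too. Next I triangulate.

Run:
```python
from h import *
t,s=camera_info("top"),camera_info("side")
P={}
for n,a,b in [("redL",(253.6,165.3),(240.4,211.8)),("redR",(272,167),(246.4,199.6)),("blueL",(295.6,169.3),(252.4,186.1)),("blueR",(313.7,171.3),(257.8,175)),("bar",(389.8,264.5),(341.1,158.5)),("green",(381.7,238.2),(315.1,174.9)),]:
    P[n]=tri([t,s],[a,b]); print(n,P[n].round(4), onz(t,a,P[n][2]).round(4),onz(s,b,P[n][2]).round(4))
print("post top",onz(t,(317.3,196.4),.215).round(4), onz(s,(283.5,165.8),.215).round(4), tri([t,s],[(317.3,196.4),(283.5,165.8)]).round(4))
for a in [(381.5,265),(400.5,264)]: print("bar end",onz(t,a,.106).round(4))
for a in [(220+470/3,90+447/3),(220+500/3,90+443/3)]: print("green ends",onz(t,a,.028).round(4))
print("isolator corners",[onz(t,(220+x/3,90+y/3),.028).round(4).tolist() for x,y in [(452,442),(515,437),(527,530),(465,537)]])
print("cage roof corners",[onz(t,(220+x/3,90+y/3),.14).round(4).tolist() for x,y in [(62,35),(383,60),(367,280),(40,265)]])
d=P["blueR"]-P["redL"]; print("cage yaw",np.arctan2(d[0],-d[1]))
print((P["redL"]+P["redR"])/2,(P["blueL"]+P["blueR"])/2)
```

```text
redL [0.6745 0.0498 0.1679] [0.6764 0.0498 0.1679] [0.6725 0.0502 0.1679]
redR [0.6692 0.0014 0.1702] [0.6713 0.0015 0.1702] [0.667  0.002  0.1702]
blueL [ 0.6651 -0.0603  0.1671] [ 0.6663 -0.0603  0.1671] [ 0.6639 -0.06    0.1671]
blueR [ 0.6591 -0.1074  0.1708] [ 0.6601 -0.1074  0.1708] [ 0.6582 -0.1072  0.1708]
bar [ 0.4237 -0.3098  0.11  ] [ 0.4238 -0.3099  0.11  ] [ 0.4235 -0.3098  0.11  ]
green [ 0.5046 -0.3049  0.0293] [ 0.5045 -0.3049  0.0293] [ 0.5047 -0.3049  0.0293]
post top [ 0.5838 -0.1138  0.215 ] [ 0.5817 -0.1116  0.215 ] [ 0.5831 -0.1138  0.2134]
bar end [ 0.4227 -0.2887  0.106 ]
bar end [ 0.4257 -0.3389  0.106 ]
green ends [ 0.5023 -0.2909  0.028 ]
green ends [ 0.5063 -0.3191  0.028 ]
isolator corners [[0.507, -0.2742, 0.028], [0.512, -0.3333, 0.028], [0.4251, -0.3417, 0.028], [0.4183, -0.2841, 0.028]]
cage roof corners [[0.8637, 0.0898, 0.14], [0.8409, -0.2023, 0.14], [0.6356, -0.1849, 0.14], [0.6479, 0.1049, 0.14]]
cage yaw -0.0971019412886199
[0.67180937 0.02559536 0.16904378] [ 0.6621238  -0.08384962  0.16897393]
```

```bash
cat >> h.py <<'E'
def down(yaw):   # fingers down, closing along y axis of a frame turned by yaw
    return (R.from_euler("z",yaw)*R.from_matrix(np.diag([-1.,1.,-1.]))).as_rotvec()
def gp(p): return np.array(p)+[0,0,.147]   # TCP for grasp point p
def st(*k):
    s=read_state(); print(round(s["clock"],2),s["ee_pos"].round(4),"F",s["ft_force"].round(1),"w",round(s["gripper_width"],4),"gf",round(s["gripper_force"],1),*k)
    return s
CY=-.09; CX=np.array([np.cos(CY),np.sin(CY),0]); CYv=np.array([-np.sin(CY),np.cos(CY),0])
E
python3 - <<'E'
from h import *
YI=.1; X=np.array([np.cos(YI),np.sin(YI),0]); bar=np.array([.4225,-.3115,.104])
o=down(YI)
tip=lambda d,z: np.array([*(bar+d*X)[:2],z+.166])
clamp(20)
movep(tip(-.045,.24),o); st()
move_linear(tip(-.045,.088),vel=.15); st()
print(move_linear(tip(.068,.088),vel=.08,guard=15)); st()
f=grab_frame("top"); cv2.imwrite("pics/t1.png",f[:,:,::-1])
for c,s in blobs(f,"red"):
    if 340<c[0]<420 and 200<c[1]<290: print(c,s,onz(camera_info("top"),c,.104))
move_linear(tip(.05,.25),vel=.2); st()
f=grab_frame("side"); cv2.imwrite("pics/s1.png",cv2.resize(f[100:300,165:445],None,fx=2.5,fy=2.5)[:,:,::-1])
E
```

```text
4.39 [ 0.3781 -0.3156  0.406 ] F [ 0.9 -0.1  0.2] w 0.0005 gf 0.0
5.56 [ 0.378  -0.3163  0.2548] F [0.8 0.1 0.1] w 0.0001 gf 0.0
False
7.12 [ 0.4885 -0.305   0.2533] F [-10.   -1.6   3.4] w 0.0007 gf 5.1
8.14 [ 0.4721 -0.3062  0.4146] F [-0.6  0.9 -0.1] w 0.0007 gf 0.0
```

View pics/s1.png

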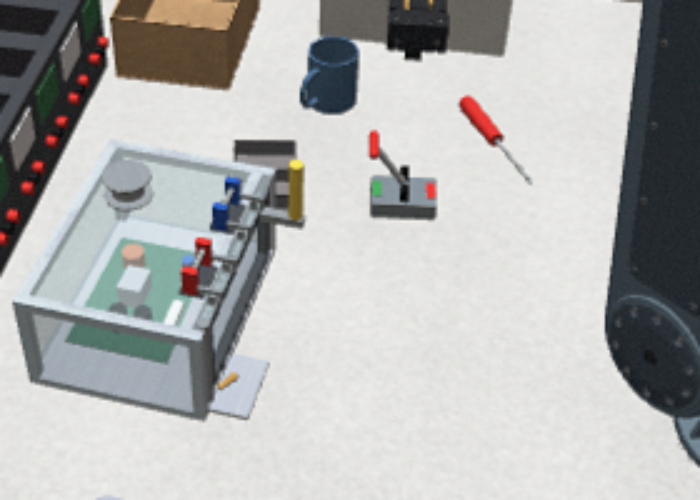

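The handle now leans over the green mark (bar at about (373,143) in the crop), so the isolator is off. Next are the catches, red first.

```bash
cat >> h.py <<'E'
def squeeze(mid):
    o=down(CY); m=np.array([mid[0],mid[1],.170])
    gripper_open(); movep(gp(m+[0,0,.085]),o)
    print("guard",move_linear(gp(m),vel=.12,guard=12)); st("down")
    clamp(30); s=st("clamp"); sleep(.3); s=st()
    return m
E
python3 - <<'E'
from h import *
m=squeeze((.6718,.0256))
f=grab_frame("wrist"); cv2.imwrite("pics/w1.png",f[:,:,::-1])
E
```

```text
guard False
11.82 [0.6722 0.0254 0.3179] F [-0.4  0.1  0.3] w 0.0883 gf 0.0 down
12.68 [0.6719 0.0251 0.3176] F [-2.6 -2.2  5.4] w 0.0348 gf 30.0 clamp
12.97 [0.6719 0.0251 0.3177] F [-1.9 -3.3  4.7] w 0.0347 gf 30.0
```

View pics/w1.png

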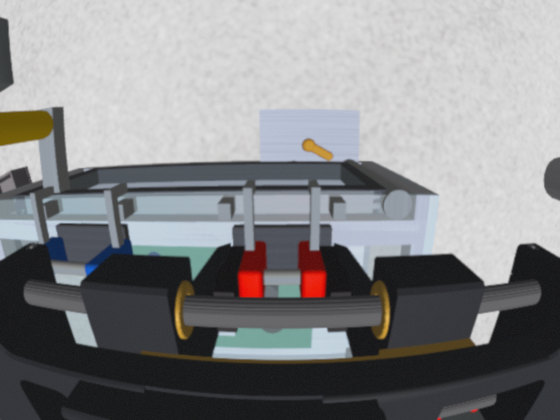

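The red ears, at (252,270) and (312,270), are squeezed together. The 34.7 mm width means both are fully in. Blue is next.

Run:
```python
from h import *
gripper_open(); move_linear(read_state()["ee_pos"]+[0,0,.085],vel=.15)
squeeze((.6621,-.0838))
gripper_open(); move_linear(read_state()["ee_pos"]+[0,0,.09],vel=.15)
# to above the post, look from the wrist
movep(gp([.5833,-.113,.27]),down(CY)); st()
f=grab_frame("wrist"); cv2.imwrite("pics/w2.png",f[:,:,::-1])
```

```text
guard False
16.23 [ 0.6625 -0.0836  0.3179] F [ 0.2 -0.7  0.1] w 0.0881 gf 0.0 down
17.09 [ 0.6622 -0.0844  0.3176] F [-2.  -3.5  5.4] w 0.0351 gf 30.0 clamp
17.39 [ 0.6622 -0.0844  0.3176] F [-2.7 -3.4  3.8] w 0.0347 gf 30.0
19.48 [ 0.5826 -0.1133  0.4161] F [ 0.7 -0.2  0.7] w 0.0881 gf 0.0
```

View pics/w2.png

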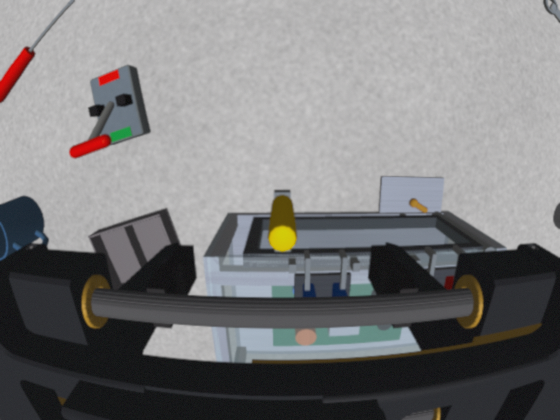

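The post top at (283,238) sits centred between the fingers, and the isolator is still off. Next I grip the post and swing the gate.

Run:
```python
from h import *
import json
move_linear(gp([.5833,-.113,.19]),vel=.12,guard=12); st("down")
clamp(40); s=st("clamped")
p0=s["ee_pos"]; r0=-.05*CX-.205*CYv; H=p0-r0
json.dump(H.tolist(),open("H.json","w"))
for th in np.arange(.1,1.29,.1).tolist()+[1.27]:
    p=H+R.from_euler("z",-th).apply(r0)
    move_linear(p,vel=.08); s=st(f"th {th:.2f}")
    if np.linalg.norm(s["ft_force"])>30 or s["gripper_width"]<.014: print("ABORT"); break
f=grab_frame("top"); cv2.imwrite("pics/t3.png",f[:,:,::-1][60:320,60:420].repeat(2,0).repeat(2,1))
```

```text
20.34 [ 0.5837 -0.113   0.3376] F [ 1.3 -0.3  0.5] w 0.0882 gf 0.0 down
21.42 [ 0.5833 -0.1131  0.337 ] F [ 0.1 -0.1 -0.9] w 0.0173 gf 40.0 clamped
21.83 [ 0.5635 -0.1052  0.337 ] F [-0.6 -1.3 -0. ] w 0.017 gf 40.0 th 0.10
22.25 [ 0.5449 -0.0957  0.337 ] F [-0.9 -2.2  0.4] w 0.0167 gf 40.0 th 0.20
22.67 [ 0.5272 -0.0841  0.337 ] F [-2.  -4.1  0.4] w 0.017 gf 40.0 th 0.30
23.08 [ 0.5114 -0.0716  0.337 ] F [ 1.8 -9.1 -4.9] w 0.0169 gf 40.0 th 0.40
23.5 [ 0.4957 -0.0561  0.3369] F [-4.9 -5.9  0.4] w 0.017 gf 40.0 th 0.50
23.92 [ 0.482  -0.0395  0.3369] F [-7.2 -3.8  0.8] w 0.0174 gf 40.0 th 0.60
24.33 [ 0.4704 -0.0221  0.3369] F [-6.3 -4.8  2.6] w 0.0169 gf 40.0 th 0.70
24.75 [ 0.4603 -0.0034  0.3369] F [-8.1 -4.6  2.5] w 0.0174 gf 40.0 th 0.80
25.17 [0.4522 0.0162 0.3369] F [-6.5 -5.1  4. ] w 0.0169 gf 40.0 th 0.90
25.58 [0.4461 0.0365 0.3369] F [-7.3 -3.2  4. ] w 0.0171 gf 40.0 th 1.00
26.0 [0.4421 0.0574 0.3369] F [-7.  -2.8  4.9] w 0.0171 gf 40.0 th 1.10
26.42 [0.4402 0.0785 0.3369] F [-6.8 -2.1  5.2] w 0.0169 gf 40.0 th 1.20
26.75 [0.4401 0.0933 0.3369] F [-6.7 -1.9  6.2] w 0.0174 gf 40.0 th 1.27
```

View pics/t3.png

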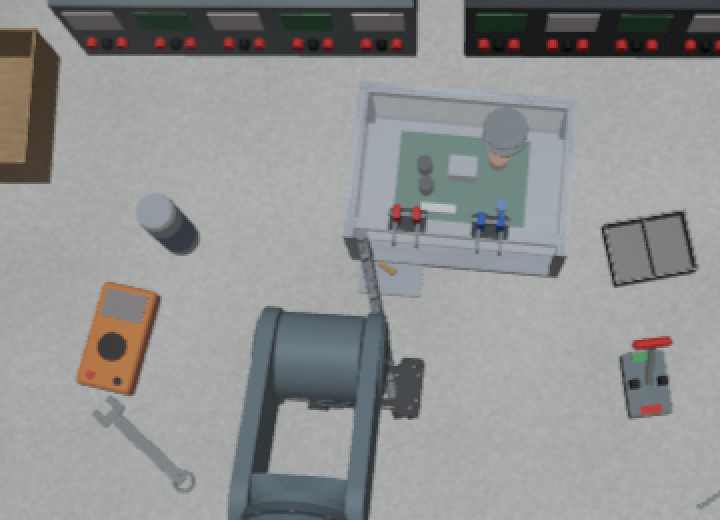

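The gate, running from (365,235) to (378,310), stands wide with the post held. Both catches are in, the isolator is off, and the bystanders in the crop look undisturbed.

Run:
```python
from h import *
sleep(.5); st(); print(hand_in())
```

```text
27.3 [0.4401 0.093  0.3369] F [-7.1 -2.6  5.2] w 0.0171 gf 40.0
the job is handed in; nothing more can be done
None
```

The job is handed in: the isolator is off, the red and then the blue catch are fully squeezed, and the gate is held at about 1.27 rad (73°, from the arm's position) by its yellow post, at 27 s on the clock.

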